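# Reset a tripped block heater through its reset hole

## Task

The block heater's over-temperature cut-out has tripped. Flip the cam lever on its top fully over to its far side to free the sliding cover, slide the cover fully open by its tab, then take the stylus out of the tool holder, reach it down through the uncovered hole and press the recessed reset button fully down. Finish while still gripping the stylus and holding the button down with it, and leave the other tools, bottles and vessels standing where they are.

Things in the scene. Friction and masses are not known exactly. Their poses are not given: they have to be found in the camera images.
- heater: block heater, fixed box 200 x 280 x 85 mm (x, y, z); origin at the centre of its underside. On its top, in its frame (mm): reset hole at (0, -70); cover guide rails 8 mm high along y at x = -30 and 30; cam lever at the far (+x) side of the cover; heating block with vials, up to 52 mm above the top, at x = -50 to 80, y = 90 to 135; a loose vial near (-70, 30)
- reset_hole (a point): centre of the reset hole's mouth, on the heater's top; round upright hole 18 mm across, hidden under the cover while that is shut; axes as the heater's
- button_top (a point): centre of the top of the recessed reset button, a 15 mm round button in the hole, 25 mm below the hole's mouth when up
- reset_button (a joint): 0 up to 0.006 m fully down; spring, 2 N to start, 6 N at full travel, then a hard stop
- cover (a joint): sliding cover, a steel plate 52 x 50 x 4 mm over the hole; 0 shut, 0.055 m fully open; slides along the heater's +y against about 2 N of friction and stays where it is left; blocked while the lever is locked
- cover_tab (a point): top centre of the upright tab by which the cover is slid; the tab is 26 mm (heater x) by 10 mm (heater y, the way to pinch it) and stands 22 mm above the plate; its top is 28 mm above the heater's top; shut, it stands 15 mm to +y of the hole's centre
- cam_lever (a joint): cam lever hinged about the heater's y axis; 0 locked: its arm leans 30 degrees from upright towards the heater's near side (-x), and its flat 25 mm nose lies across the way of the cover; 1.22 free: arm leans 40 degrees to the far side (+x), nose up. Stiff (0.08 N m), stays where it is left; pushing the arm over towards +x frees the cover
- lever_pivot (a point): lever's hinge axis, 12 mm above the heater's top, 42 mm to +x and 40 mm to +y of the hole's centre, between two bracket cheeks 20 mm high and 28 mm apart over all (y); axes as the heater's
- lever_tip (a point): end of the lever's arm, 60 mm from the pivot; the arm's outer 24 mm is a round grip 14 mm across, the rest is 7 mm thick and 12 mm wide (y)
- holder: fixed wooden tool holder, block 70 x 150 x 60 mm (its x, y, z) with three 11 mm holes in a row along y at y = -45, 0, 45; the tools stand in them on the holes' floor 15 mm above the bench; origin at the centre of its underside
- stylus: the stylus: straight steel shaft 9 mm across and 85 mm long below a square black plastic grip 16 x 16 mm that reaches from 85 to 145 mm above the tip, 60 g; stands upright in one of the holder's three holes, sides of the grip along the holder's x and y; origin at its tip (lower end), z up along it
- spatula: spatula in the same holder, flat steel blade 26 x 3 mm at the top, 140 mm long; not needed, leave it in its hole; origin at its lower end
- pestle: small pestle in the same holder, round black bulb 30 mm across at the top, 130 mm long; not needed, leave it in its hole; origin at its lower end
- vial: standing on the heater's top, capped vial 22 mm across, 45 mm high; leave it alone; origin at the centre of its underside
- jar: standing amber jar 54 mm across, 75 mm high; leave it alone; origin at the centre of its underside
- beaker: standing glass beaker 70 mm across, 85 mm high; leave it alone; origin at the centre of its underside
- bottle_a: standing reagent bottle 50 mm across, 110 mm high; leave it alone; origin at the centre of its underside
- bottle_b: standing reagent bottle 50 mm across, 110 mm high; leave it alone; origin at the centre of its underside
- flask: standing red vacuum flask 64 mm across, 160 mm high; leave it alone; origin at the centre of its underside

How it is judged:
On the way, in this order (a step that is already met when the one before it is completed fails the run):
1. cam lever flipped over (value of joint cam_lever above 0.9 rad), for 0.2 s.
2. cover slid open (value of joint cam_lever above 0.9 rad and value of joint cover above 0.045 m), for 0.2 s.
3. stylus reached into the reset hole (horizontal distance between stylus and reset_hole below 0.009 m and z of stylus in the frame of reset_hole below -0.01 m), for 0.1 s.
At the end, for the whole second after the job is handed in: fingers grip the stylus (over 3 N); its tip is in the reset hole, over 10 mm deep, within 9 mm of the axis, and presses the button (over 2 N) down more than 4.5 of its 6 mm; the lever is past 0.9 of 1.22 rad and the cover open more than 45 of 55 mm (all of step 2 and all of step 3 and value of joint reset_button above 0.0045 m and contact force between stylus and reset_button above 2 N and contact force between the fingers and stylus above 3 N); the arm keeps its last pose, push and grip.
It fails at once if another tool in the holder pushed over or shifted by more than 30 mm (distance of any of spatula, pestle from where it was at the start of the episode above 0.03 m or angle between any of spatula, pestle's own z axis and vertical above 0.5 rad).
It fails at once if the vial on the heater pushed over or shifted by more than 30 mm (distance of vial from where it was at the start of the episode above 0.03 m or angle between vial's own z axis and vertical above 0.5 rad).
It fails at once if a bottle, jar, beaker or flask pushed over or shifted by more than 30 mm (distance of any of jar, beaker, bottle_a, bottle_b, flask from where it was at the start of the episode above 0.03 m or angle between any of jar, beaker, bottle_a, bottle_b, flask's own z axis and vertical above 0.5 rad).
It also fails if it takes over 58 s, if anything falls off the work surface, if the arm or the gripper's body presses on something with over 40 N, if the wrist force passes 120 N, or if a joint passes its speed limit or range.

## Robot

A 7-joint arm with a two-finger parallel gripper is mounted at the origin on the work surface. World frame = base frame: x ahead of the robot, y to its left, z up, the work surface at z = 0. Lengths are in m, angles in rad, forces in N, time in s.
With the tool pointing down it reaches from about 0.4 to 0.875 m from the base axis. Payload 6.5 kg.
Tool frame: the origin (TCP) lies on the centre line of the jaws, within the pads' length; the fingertips stand 22 mm ahead of it and the grasp point (between the pads) lies 3 mm ahead of it; z points along the fingers, y is the line along which they close (so a half turn about z gives the same grasp; the last joint's range is limited). The gripper opens to 85 mm and grips with 20 to 120 N. Pads are 22 mm wide; open, the fingers measure 114 mm over their backs; the gripper's body (76 mm by 85 mm) begins 54 mm behind the grasp point. The pads swing forward as they close: fully open they stand 13 mm farther back than shut.
Start: joints at [1.203, 0.536, -0.004, 1.538, 0.003, 1.067, -0.071], TCP at [0.193, -0.621, 0.253] pointing down, gripper open.
Joint ranges: [-2.7, 2.7], [-0.37, 2.16], [-1.27, 1.26], [0.24, 2.4], [-1.31, 4.45], [0.19, 1.91], [-2.76, 2.76]. Speed limits (rad/s): [2.39, 2.39, 3.14, 3.14, 3.14, 3.14, 3.14].

## Interface

Orientations are given as a unit quaternion [x, y, z, w].
In Python, from cell import env gives the robot as it stands.
- The arm moves only by the tool send_rows, never from a script. Its arguments are lists of equal length, an entry for each row: "delta_pos": the shift along the tool's x, y, z in parts of the range, where 1.0 means 100 cm, a list of three; "rot": the turn, a rotation vector about the tool's x, y, z in shares of 90 degrees (1.0 is 90 degrees), a list of three. A call has 1 to 10 rows; each row is the pose to reach, as a shift and turn from the pose commanded when the call began, along the tool's axes at that moment; what a row does not reach only later rows make up. A row lasts 1/8 s, in which the tool goes at most 62.5 mm and 10.7 degrees, less where a joint would pass 70% of its speed; a pose out of reach is approached as far as the arm can. A shift or turn number past 1, either way, is cut back to 1. A call with a gripper value outside its range is refused whole. "fingers" is the finger opening in cm, from 0 to 8.54, set as the call begins (left out, the last holds). The fingers move at their own pace and stop on an object; the grip force is fixed at half the most. Time passes only in rows, so rows that repeat a pose let the fingers close. It gives the time, the measured TCP pose, the force, the opening and the grip force at its end, in the units of the state.
- env.read_state(): the state, without advancing time (a new reading comes with each control period).
- env.get_image(name): name is "scene" or "top"; returns the picture (384x512x3 uint8, red, green, blue); there is no depth.
- env.camera_info(name): a dict with "fx", "fy", "cx", "cy" (pixels), "R" (3x3) and "t" (3): a world point X has camera coordinates R X + t. Camera axes: x right, y down, z forward; pixel columns grow to the right and rows downward; lengths in m; the calibration is good to about 2 mm. A picture is of the moment at which its call begins. camera_info takes no time and is no camera call.
- env.finish_job(): hands the job in; it is judged then, once.
The state is a dict: "time_s": time; "q": joint angles; "joint_vel": joint speeds; "tau": joint torques, N m; "eef_pos": TCP position; "eef_rot": TCP orientation; "force": force on the tool from outside, world axes, zero at the start; "ft_torque": the same for the moment, N m; "finger_gap": finger opening in m; "grip_force": force on a finger pad.
Only numpy, scipy, OpenCV 4.12 (cv2) and the standard library are available. Lean on these libraries where they do the work, as an engineer would, in place of code of your own. Each camera call takes 0.05 s, during which the arm holds its last target. There are 200 camera calls.

## Working session

There is one attempt and no reset: what is moved stays moved. The work goes in short steps, Python scripts to look and compute and a tool call to move; the robot and the scene stay as the last step left them, time stands still between calls to the robot, and variables do not carry over. Pictures are saved under pics/ and viewed, at most 10 in all, crops included, and the job is handed in when it is done.

Besides the shell and the picture viewer there is one more tool, called after ">>>" as a command line: name --argument value ..., lists and objects as JSON in quotes. send_rows: Moves the arm, as the interface text tells. Its arguments: {"type":"object","properties":{"delta_pos":{"type":"array","items":{"type":"array","items":{"type":"number"}}},"rot":{"type":"array","items":{"type":"array","items":{"type":"number"}}},"fingers":{"type":"number"}},"required":["delta_pos","rot"]}

```bash
mkdir -p pics; ls; python3 - <<'E'
from cell import env
import cv2
for n in("scene","top"):
    im=env.get_image(n); cv2.imwrite(f"pics/{n}0.png",im[:,:,::-1])
    c=env.camera_info(n); print(n,{k:(v.round(4).tolist() if hasattr(v,'round') and hasattr(v,'tolist') else v) for k,v in c.items()})
s=env.read_state(); print(s)
E
```

```text
pics
scene {'fx': 346.6035828605449, 'fy': 346.6035828605449, 'cx': 255.27989717409451, 'cy': 188.54448840188846, 'R': [[0.8005, 0.5991, -0.0147], [0.4335, -0.5958, -0.6761], [-0.4139, 0.5349, -0.7366]], 't': [-0.4261, -0.1682, 1.3885]}
top {'fx': 361.99401313983793, 'fy': 361.99401313983793, 'cx': 249.02847671034348, 'cy': 192.31458769970465, 'R': [[0.0141, -0.9999, -0.0047], [-0.9907, -0.0133, -0.1352], [0.1351, 0.0065, -0.9908]], 't': [-0.0272, 0.5584, 1.1848]}
{'time_s': 0.1, 'q': array([ 1.20280118,  0.53708891, -0.00448355,  1.5387505 ,  0.00263059,
        1.06730657, -0.07120779]), 'joint_vel': array([-0.00048644, -0.00270665,  0.00138207, -0.00251653,  0.00086871,
       -0.00030539, -0.00058009]), 'tau': array([ 3.28864931e-03, -5.84567535e+01,  1.05243064e+00, -2.59775215e+01,
        1.27041075e-02,  4.55883070e-03, -2.70778727e-06]), 'eef_pos': array([ 0.19305383, -0.62011866,  0.25251052]), 'eef_rot': array([ 9.88627435e-01,  1.50383494e-01, -1.74499511e-04, -7.53801497e-04]), 'force': array([ 0.48420465, -0.8979904 ,  0.23966349]), 'ft_torque': array([-0.00480739,  0.05893166, -0.02107472]), 'grip_force': 0.0, 'finger_gap': 0.08517240783776837}
```

View pics/scene0.png

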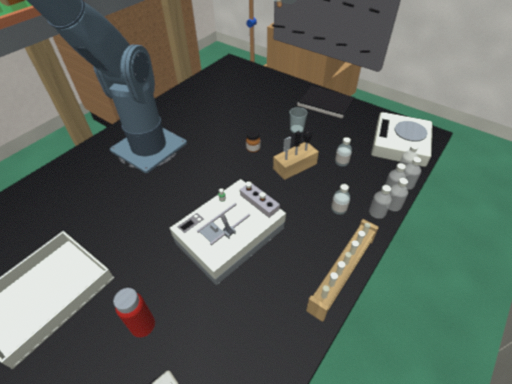

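View pics/top0.png

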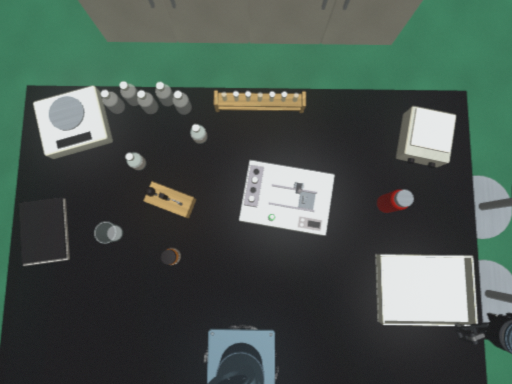

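The scene view shows the heater at about (228,228) and the holder at (296,160). In the top view the heater is at (287,198) and the holder at (169,199), with the red flask at (395,201).

```bash
cat > h.py <<'E'
import numpy as np, cv2
from cell import env
def ray(n,uv,z):
    c=env.camera_info(n);R=np.array(c["R"]);t=np.array(c["t"]);C=-R.T@t
    d=R.T@np.array([(uv[0]-c["cx"])/c["fx"],(uv[1]-c["cy"])/c["fy"],1]);return C+d*(z-C[2])/d[2]
def proj(n,X):
    c=env.camera_info(n);p=np.array(c["R"])@X+np.array(c["t"]);return np.array([c["fx"]*p[0]/p[2]+c["cx"],c["fy"]*p[1]/p[2]+c["cy"]])
def tri(uv1,uv2):
    A=[];b=[]
    for n,uv in(("scene",uv1),("top",uv2)):
        p0=ray(n,uv,0.);p1=ray(n,uv,.3);d=(p1-p0)/np.linalg.norm(p1-p0);P=np.eye(3)-np.outer(d,d);A.append(P);b.append(P@p0)
    return np.linalg.lstsq(np.vstack(A),np.hstack(b),rcond=None)[0]
def crop(n,x,y,w,h,s):
    im=env.get_image(n)[:,:,::-1][y:y+h,x:x+w];return cv2.resize(im,None,fx=s,fy=s,interpolation=cv2.INTER_CUBIC)
E
python3 - <<'E'
from h import *
T=env.get_image("top")
m=(T.min(2)>150).astype(np.uint8); m[:, :225]=0;m[:,350:]=0;m[:150]=0;m[250:]=0
m=cv2.morphologyEx(m,cv2.MORPH_CLOSE,np.ones((15,15)))
c=max(cv2.findContours(m,0,1)[0],key=cv2.contourArea)
P=np.array([ray("top",p[0],.085)[:2] for p in c],np.float32)
r=cv2.minAreaRect(P);print(r,cv2.minAreaRect(c)); print(cv2.boxPoints(r))
a=crop("top",232,150,110,95,3.6)
b=crop("top",138,172,64,54,6)
c=crop("scene",165,170,130,110,3)
d=crop("scene",265,120,60,65,4.5)
o=np.zeros((600,800,3),np.uint8)
def put(i,x,y):
    h=min(i.shape[0],600-y);w=min(i.shape[1],800-x);o[y:y+h,x:x+w]=i[:h,:w]
put(a,0,0);put(b,400,0);put(c,0,345);put(d,400,330)
cv2.imwrite("pics/c.png",o)
E
```

```text
((0.5392670035362244, -0.142053484916687), (0.28183713555336, 0.2014368325471878), 80.94523620605469) ((287.0724792480469, 197.208251953125), (87.94085693359375, 61.63999557495117), 9.865806579589844)
[[ 0.41762614 -0.26536506]
 [ 0.61655277 -0.29706687]
 [ 0.66090786 -0.01874191]
 [ 0.46198124  0.0129599 ]]
```

View pics/c.png

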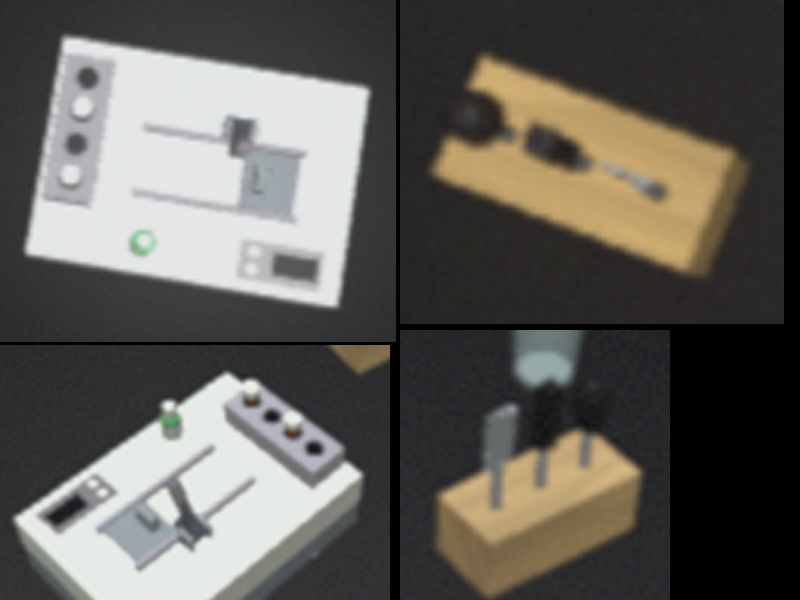

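Composite shows: heater axes clear (heating block at left in the top view = heater +y), lever locked over the rail near crop (240,140), tab at (258,180). In the holder the middle tool has the black square grip (the stylus), with the spatula to the right and the pestle bulb to the left.

```bash
cat >> h.py <<'E'
from scipy.spatial.transform import Rotation as Ro
HC=np.array([.5393,-.1421]);HY=np.radians(-9.05)
def hp(x,y,z): # heater mm (z above top) -> world
    c,s=np.cos(HY),np.sin(HY);return np.array([HC[0]+(c*x-s*y)/1e3,HC[1]+(s*x+c*y)/1e3,.085+z/1e3])
def go(X,yaw,st=None):
    s=env.read_state();R0=Ro.from_quat(s["eef_rot"]);X=np.array(X)
    G=Ro.from_quat([np.cos(yaw/2),np.sin(yaw/2),0,0])
    print("d_cm",R0.inv().apply(X-s["eef_pos"]).round(4)*100,"rot",(R0.inv()*G).as_rotvec(degrees=True).round(2),"target",X.round(4))
E
python3 - <<'E'
from h import *
for nm,p in(("tip",hp(12,-30,64)),("pivot",hp(42,-30,12)),("tab",hp(0,-55,28)),("vial",hp(-70,30,45))):
    print(nm,p.round(4),"scene",proj("scene",p).round(1),"top",proj("top",p).round(1))
T=env.get_image("top");h=cv2.cvtColor(T,cv2.COLOR_RGB2HSV)
m=((h[...,0]>10)&(h[...,0]<28)&(h[...,1]>70)&(h[...,2]>110)).astype(np.uint8);m[:,:135]=0;m[:,205:]=0;m[:170]=0;m[225:]=0
m=cv2.morphologyEx(m,cv2.MORPH_CLOSE,np.ones((9,9)))
c=max(cv2.findContours(m,0,1)[0],key=cv2.contourArea)
P=np.array([ray("top",p[0],.06)[:2] for p in c],np.float32);r=cv2.minAreaRect(P);print("holder",r);print(cv2.boxPoints(r))
for cr in((485,55),(738,150),(690,268),(432,175)): print(ray("top",(cr[0]/6+138,cr[1]/6+172),.06).round(4))
# mid tool: scene crop grip centre & top crop
print("stylus top tri",tri((265+549/4.5,120+(385-330)/4.5),(138+540/6-400/6,172+140/6)))
print("flask",ray("top",(405,198),.16))
go(hp(-17,-30,110),HY)
E
```

```text
tip [ 0.5464 -0.1736  0.149 ] scene [221.  214.3] top [299.1 192.1]
pivot [ 0.5761 -0.1783  0.097 ] scene [229.5 231.6] top [298.4 185.2]
tab [ 0.5306 -0.1964  0.113 ] scene [212.6 224.7] top [304.8 198.7]
vial [ 0.4749 -0.1015  0.13  ] scene [219.1 191.9] top [275.  215.5]
holder ((0.5299907326698303, 0.24623969197273254), (0.15513725578784943, 0.07210187613964081), 69.94551086425781)
[[0.46952632 0.18573666]
 [0.5372564  0.16101193]
 [0.5904552  0.30674273]
 [0.52272505 0.33146745]]
[0.5918 0.0815 0.06  ]
[ 0.5406 -0.0595  0.06  ]
[ 0.4752 -0.0338  0.06  ]
[0.5245 0.109  0.06  ]
stylus top tri [0.66140959 0.29468743 0.18891848]
flask [ 0.53107883 -0.49220162  0.16      ]
d_cm [ 44.42 -33.46   5.82] rot [-1.000e-02  0.000e+00  2.634e+01] target [ 0.5178 -0.1691  0.195 ]
```

Careful with the scale: shifts go in shares of 100 cm and turns go in shares of 90 degrees. That gives: 44.4 cm / 100 = 0.444, -33.5 cm / 100 = -0.335, 26.3 degrees / 90 = 0.2922.

>>> send_rows --delta_pos '[[0.444, -0.335, 0.02], [0.444, -0.335, 0.02], [0.444, -0.335, 0.02], [0.444, -0.335, 0.02], [0.444, -0.335, 0.02], [0.444, -0.335, 0.02], [0.444, -0.335, 0.02], [0.444, -0.335, 0.02], [0.444, -0.335, 0.03], [0.444, -0.335, 0.03]]' --rot '[[0, 0, 0.0889], [0, 0, 0.1778], [0, 0, 0.2922], [0, 0, 0.2922], [0, 0, 0.2922], [0, 0, 0.2922], [0, 0, 0.2922], [0, 0, 0.2922], [0, 0, 0.2922], [0, 0, 0.2922]]' --fingers 0

```text
time_s: 1.65
eef_pos: [0.5198, -0.1631, 0.2226]
eef_rot: [0.997, -0.074, 0.0, -0.001]
force: [-0.8, -0.4, -0.7]
finger_gap: -0.0001
grip_force: 0.0
```

```bash
python3 - <<'E'
from h import *
go(hp(-17,-30,57),HY); go(hp(-17,-30,53),HY)
E
```

```text
d_cm [-0.11  0.64  8.06] rot [-0.16  0.    0.55] target [ 0.5178 -0.1691  0.142 ]
d_cm [-0.11  0.64  8.46] rot [-0.16  0.    0.55] target [ 0.5178 -0.1691  0.138 ]
```

To row units: 8.4 cm / 100 = 0.084, 5.6 cm / 100 = 0.056, 0.5 degrees / 90 = 0.0056.

>>> send_rows --delta_pos '[[-0.002, 0.006, 0.04], [-0.002, 0.006, 0.084], [-0.002, 0.006, 0.084], [0.01, 0.006, 0.084], [0.02, 0.006, 0.084], [0.03, 0.006, 0.084], [0.04, 0.006, 0.084], [0.05, 0.006, 0.084], [0.056, 0.006, 0.084], [0.056, 0.006, 0.084]]' --rot '[[0, 0, 0.0056], [0, 0, 0.0056], [0, 0, 0.0056], [0, 0, 0.0056], [0, 0, 0.0056], [0, 0, 0.0056], [0, 0, 0.0056], [0, 0, 0.0056], [0, 0, 0.0056], [0, 0, 0.0056]]'

```text
time_s: 2.9
eef_pos: [0.5722, -0.1834, 0.1389]
eef_rot: [0.997, -0.083, -0.0, -0.0]
force: [-2.2, 0.4, 0.4]
finger_gap: -0.0
grip_force: 0.6
```

```bash
python3 - <<'E'
from h import *
go(hp(42,-30,53),HY);go(hp(0,-55,60),HY); go(hp(0,-55,32),HY)
s=env.read_state();print(s["force"])
a=crop("scene",165,150,130,130,4.5);cv2.imwrite("pics/d.png",a)
E
```

```text
d_cm [ 0.3  -0.57  0.09] rot [-0.    0.   -0.45] target [ 0.5761 -0.1783  0.138 ]
d_cm [-3.88  1.97 -0.61] rot [-0.    0.   -0.45] target [ 0.5306 -0.1964  0.145 ]
d_cm [-3.88  1.97  2.19] rot [-0.    0.   -0.45] target [ 0.5306 -0.1964  0.117 ]
[-2.16226436  0.35490994  0.42225914]
```

View pics/d.png

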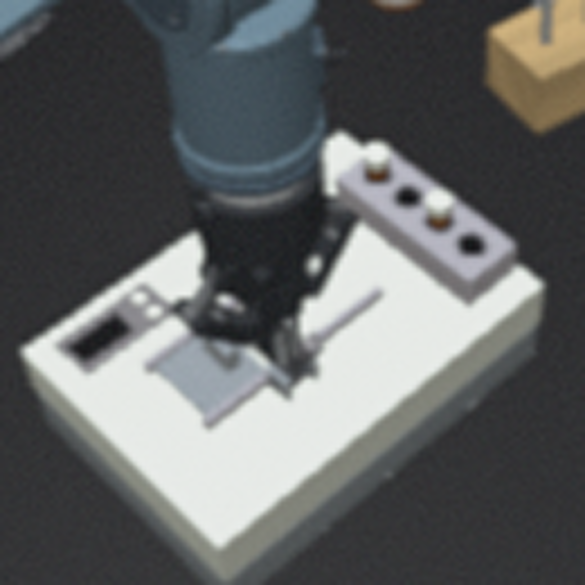

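The gripper is against the lever at about crop (290,350), and the tab at (225,350) is still shut. I'll push a bit farther, then back off.

To row units: -3.9 cm / 100 = -0.039, -3 cm / 100 = -0.03, -0.4 degrees / 90 = -0.0044.

>>> send_rows --delta_pos '[[0.003, -0.005, 0], [0.007, -0.005, 0], [0.007, -0.005, 0], [0.007, -0.005, 0], [-0.02, -0.005, 0], [-0.039, 0.01, -0.03], [-0.039, 0.02, -0.03], [-0.039, 0.02, -0.03], [-0.039, 0.02, -0.03]]' --rot '[[0, 0, 0], [0, 0, 0], [0, 0, 0], [0, 0, 0], [0, 0, 0], [0, 0, -0.0044], [0, 0, -0.0044], [0, 0, -0.0044], [0, 0, -0.0044]]'

```text
time_s: 4.08
eef_pos: [0.5308, -0.196, 0.1687]
eef_rot: [0.997, -0.079, 0.0, -0.0]
force: [-0.1, -0.3, -0.1]
finger_gap: -0.0001
grip_force: 0.0
```

```bash
python3 - <<'E'
from h import *
go(hp(0,-55,35),HY);s=env.read_state();print(s["eef_pos"],s["time_s"])
E=lambda a:np.array([12+0,0])
for th in(0.9,1.0,1.1,1.22):
    a=th-np.pi/6;p=hp(42+60*np.sin(a),-30,12+60*np.cos(a));print(th,proj("scene",p).round(1),proj("top",p).round(1))
o=np.zeros((500,800,3),np.uint8);a=crop("scene",190,185,80,80,5);b=crop("top",260,155,80,80,5);o[:400,:400]=a;o[:400,400:]=b
cv2.imwrite("pics/e.png",o)
E
```

```text
d_cm [-0.01  0.05  4.87] rot [-0.04 -0.   -0.02] target [ 0.5306 -0.1964  0.12  ]
[ 0.53077543 -0.19600429  0.16865382] 4.075
0.9 [233.4 224.2] [301.8 175.4]
1.0 [234.8 226. ] [302.  173.8]
1.1 [236.2 227.7] [302.1 172.4]
1.22 [237.7 229.9] [302.2 170.8]
```

View pics/e.png

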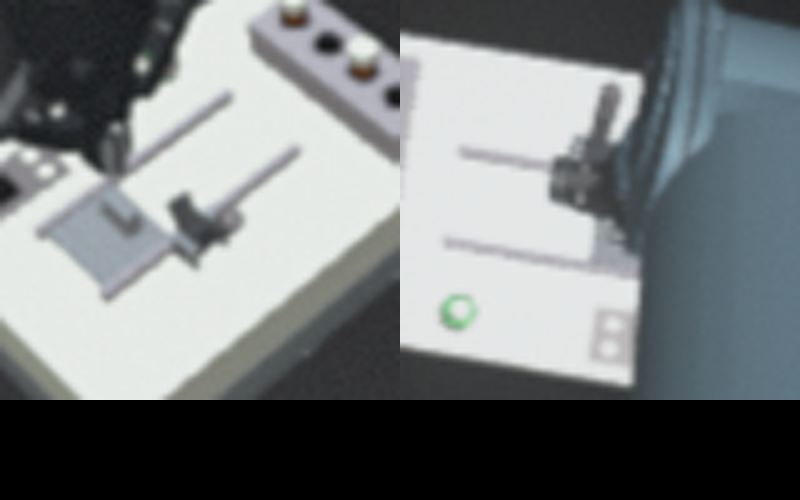

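The lever's arm now leans to the far side, its tip at top (302,172.6) and scene (237,228), so about 1.15 rad. Next I pinch the tab.

To row units: 4.8 cm / 100 = 0.048, 3.5 cm / 100 = 0.035.

>>> send_rows --delta_pos '[[0, 0, 0], [0, 0, 0], [0, 0, 0.02], [0, 0, 0.035], [0, 0, 0.048], [0, 0, 0.048], [0, 0, 0.048]]' --rot '[[0, 0, 0], [0, 0, 0], [0, 0, 0], [0, 0, 0], [0, 0, 0], [0, 0, 0], [0, 0, 0]]' --fingers 4

```text
time_s: 5.05
eef_pos: [0.5305, -0.1968, 0.1216]
eef_rot: [0.997, -0.079, 0.0, 0.0]
force: [-0.8, -0.5, -0.2]
finger_gap: 0.0404
grip_force: 0.0
```

>>> send_rows --delta_pos '[[0, 0, 0], [0, 0, 0], [0, 0, 0], [0, 0, 0], [0, 0, 0]]' --rot '[[0, 0, 0], [0, 0, 0], [0, 0, 0], [0, 0, 0], [0, 0, 0]]' --fingers 0

```text
time_s: 5.68
eef_pos: [0.5307, -0.1959, 0.1221]
eef_rot: [0.997, -0.079, 0.0, -0.0]
force: [-0.8, 3.0, 5.5]
finger_gap: 0.0084
grip_force: 60.7
```

To row units: -5.7 cm / 100 = -0.057, -5.6 cm / 100 = -0.056.

>>> send_rows --delta_pos '[[0, -0.008, 0], [0, -0.016, 0], [0, -0.024, 0], [0, -0.032, 0], [0, -0.04, 0], [0, -0.048, 0], [0, -0.054, 0], [0, -0.056, 0], [0, -0.057, 0], [0, -0.057, 0]]' --rot '[[0, 0, 0], [0, 0, 0], [0, 0, 0], [0, 0, 0], [0, 0, 0], [0, 0, 0], [0, 0, 0], [0, 0, 0], [0, 0, 0], [0, 0, 0]]'

```text
time_s: 6.92
eef_pos: [0.5394, -0.1414, 0.122]
eef_rot: [0.997, -0.08, 0.0, 0.001]
force: [-2.2, -1.9, 5.7]
finger_gap: 0.0081
grip_force: 60.9
```

>>> send_rows --delta_pos '[[0, 0, 0], [0, 0, 0], [0, 0, 0]]' --rot '[[0, 0, 0], [0, 0, 0], [0, 0, 0]]' --fingers 4

```text
time_s: 7.3
eef_pos: [0.5391, -0.1402, 0.1211]
eef_rot: [0.997, -0.079, -0.0, -0.0]
force: [-0.0, 0.6, -0.8]
finger_gap: 0.0403
grip_force: 0.0
```

To row units: -18 cm / 100 = -0.18, -13 cm / 100 = -0.13.

>>> send_rows --delta_pos '[[0, 0, -0.04], [0, 0, -0.09], [0, 0, -0.13], [0, -0.06, -0.13], [0, -0.12, -0.13], [0, -0.18, -0.13], [0, -0.18, -0.13], [0, -0.18, -0.13], [0, -0.18, -0.13]]' --rot '[[0, 0, 0], [0, 0, 0], [0, 0, 0], [0, 0, 0], [0, 0, 0], [0, 0, 0], [0, 0, 0], [0, 0, 0], [0, 0, 0]]' --fingers 6

```text
time_s: 8.43
eef_pos: [0.5675, 0.0354, 0.2511]
eef_rot: [0.997, -0.081, -0.0, 0.0]
force: [0.0, -0.1, 0.6]
finger_gap: 0.0601
grip_force: 0.0
```

```bash
python3 - <<'E'
from h import *
o=np.zeros((560,800,3),np.uint8);a=crop("scene",180,180,80,80,5);b=crop("top",260,155,80,80,5);o[:400,:400]=a;o[:400,400:]=b
cv2.imwrite("pics/f.png",o)
print("tab",proj("scene",hp(0,0,28)),proj("top",hp(0,0,28)),"hole",proj("scene",hp(0,-70,0)),proj("top",hp(0,-70,0)))
T=env.get_image("top");h=cv2.cvtColor(T,cv2.COLOR_RGB2HSV)
m=((h[...,0]>10)&(h[...,0]<28)&(h[...,1]>70)&(h[...,2]>110)).astype(np.uint8);m[:,:135]=0;m[:,205:]=0;m[:170]=0;m[225:]=0
for cr in((485,55),(738,150),(690,268),(432,175)): print(ray("top",((cr[0]-400)/6+138,cr[1]/6+172),.06).round(4))
cv2.imwrite("pics/g.png",np.vstack([np.hstack([crop("top",135,165,66,60,6)]),]))
E
```

```text
tab [227.30175313 213.96634581] [287.60378079 195.71044456] hole [209.60336731 233.56095924] [308.12101185 200.46462432]
[0.5889 0.3038 0.06  ]
[0.5376 0.1613 0.06  ]
[0.4721 0.1854 0.06  ]
[0.5215 0.3297 0.06  ]
```

View pics/f.png

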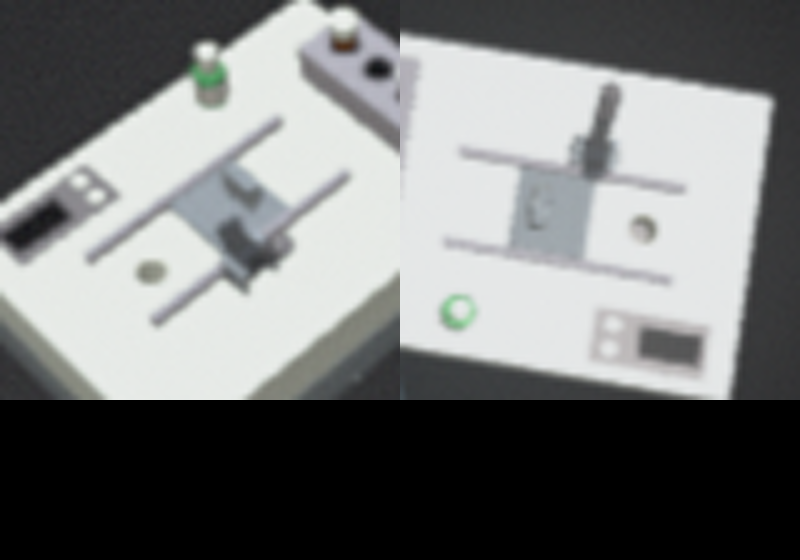

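The cover is open: the tab sits at its fully open prediction and the hole shows at top (308.2,200.4) and scene (209.8,233.8), within 0.3 px of prediction. Next, locate the stylus.

```bash
python3 - <<'E'
from h import *
print(ray("scene",(296.3,154.6),.06))
C=np.array([.530,.2455])
for z in(.06,.1,.16): print(z,proj("scene",np.array([*C,z])).round(1),proj("top",np.array([*C,z])).round(1))
o=np.hstack([crop("scene",265,115,60,70,6),crop("top",135,165,66,60,6)[:,:]] if 0 else [cv2.copyMakeBorder(crop("scene",265,115,60,70,6),0,0,0,0,0),cv2.copyMakeBorder(crop("top",135,165,66,60,6),0,60,0,0,0)])
o=np.clip(o.astype(float)*1.6,0,255).astype(np.uint8);cv2.imwrite("pics/i.png",o)
go([*C,.25],np.radians(70));go([*C,.25],np.radians(-110)); print(env.read_state()["q"])
E
```

```text
[0.53534012 0.24512193 0.06      ]
0.06 [295.1 154. ] [168.9 198.9]
0.1 [295.9 145.5] [166.1 197.5]
0.16 [297.2 132. ] [161.5 195.1]
d_cm [ -7.04 -20.01   0.13] rot [  0.     0.   -79.16] target [0.53   0.2455 0.25  ]
d_cm [ -7.04 -20.01   0.13] rot [  0.    -0.   100.84] target [0.53   0.2455 0.25  ]
[-0.02477474  0.40635074 -0.15420197  1.75360191  0.0729061   0.9872232
 -1.93745311]
```

View pics/i.png

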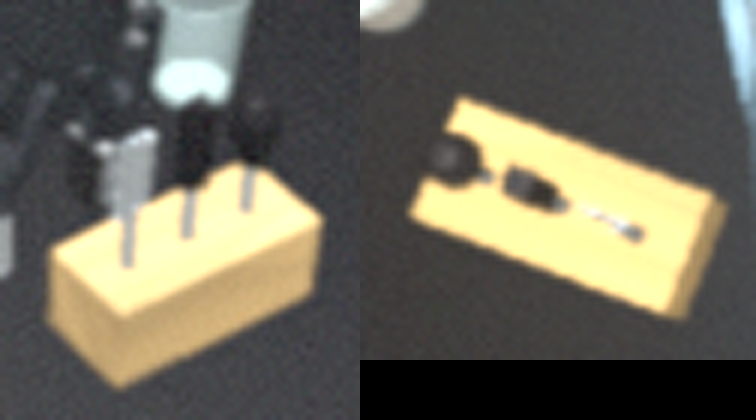

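To row units: -20 cm / 100 = -0.2, -18 cm / 100 = -0.18, -79.2 degrees / 90 = -0.88.

>>> send_rows --delta_pos '[[-0.07, -0.06, 0], [-0.07, -0.12, 0], [-0.07, -0.18, 0], [-0.07, -0.2, 0], [-0.07, -0.2, 0], [-0.07, -0.2, 0], [-0.07, -0.2, 0], [-0.07, -0.2, 0], [-0.07, -0.2, 0], [-0.07, -0.2, 0]]' --rot '[[0, 0, -0.1111], [0, 0, -0.2222], [0, 0, -0.3333], [0, 0, -0.4444], [0, 0, -0.5556], [0, 0, -0.6667], [0, 0, -0.7778], [0, 0, -0.88], [0, 0, -0.88], [0, 0, -0.88]]'

```text
time_s: 9.98
eef_pos: [0.5303, 0.2457, 0.2512]
eef_rot: [0.82, 0.573, -0.0, -0.0]
force: [0.6, -0.1, 1.6]
finger_gap: 0.0598
grip_force: 0.0
```

>>> send_rows --delta_pos '[[0, 0, 0], [0, 0, 0], [0, 0, 0]]' --rot '[[0, 0, 0], [0, 0, 0], [0, 0, 0]]'

```text
time_s: 10.35
eef_pos: [0.5302, 0.2459, 0.2513]
eef_rot: [0.819, 0.574, 0.0, 0.0]
force: [-0.7, 0.0, 0.0]
finger_gap: 0.0603
grip_force: 0.0
```

```bash
python3 - <<'E'
from h import *
go([.532,.246,.136],np.radians(70));print(env.read_state()["q"].round(2))
E
```

```text
d_cm [ 0.07  0.17 11.53] rot [0.   0.   0.07] target [0.532 0.246 0.136]
[-0.14  0.48 -0.51  1.7   0.26  1.04 -1.08]
```

To row units: 11.5 cm / 100 = 0.115, 9 cm / 100 = 0.09.

>>> send_rows --delta_pos '[[0.001, 0.002, 0.03], [0.001, 0.002, 0.06], [0.001, 0.002, 0.09], [0.001, 0.002, 0.115], [0.001, 0.002, 0.115], [0.001, 0.002, 0.115]]' --rot '[[0, 0, 0], [0, 0, 0], [0, 0, 0], [0, 0, 0], [0, 0, 0], [0, 0, 0]]'

```text
time_s: 11.1
eef_pos: [0.533, 0.2465, 0.1373]
eef_rot: [0.819, 0.574, 0.001, 0.0]
force: [0.1, 0.1, 0.5]
finger_gap: 0.06
grip_force: 0.0
```

>>> send_rows --delta_pos '[[0, 0, 0], [0, 0, 0], [0, 0, 0], [0, 0, 0], [0, 0, 0], [0, 0, 0]]' --rot '[[0, 0, 0], [0, 0, 0], [0, 0, 0], [0, 0, 0], [0, 0, 0], [0, 0, 0]]' --fingers 0

```text
time_s: 11.85
eef_pos: [0.5326, 0.2464, 0.137]
eef_rot: [0.819, 0.574, 0.0, 0.0]
force: [-1.8, -0.9, 6.0]
finger_gap: 0.0156
grip_force: 58.5
```

To row units: -16 cm / 100 = -0.16, -11 cm / 100 = -0.11.

>>> send_rows --delta_pos '[[0, 0, -0.02], [0, 0, -0.04], [0, 0, -0.07], [0, 0, -0.11], [0, 0, -0.16], [0, 0, -0.16], [0, 0, -0.16], [0, 0, -0.16]]' --rot '[[0, 0, 0], [0, 0, 0], [0, 0, 0], [0, 0, 0], [0, 0, 0], [0, 0, 0], [0, 0, 0], [0, 0, 0]]'

```text
time_s: 12.85
eef_pos: [0.5318, 0.2456, 0.2953]
eef_rot: [0.819, 0.574, -0.001, -0.0]
force: [-0.3, 0.2, -1.2]
finger_gap: 0.0152
grip_force: 58.5
```

```bash
python3 - <<'E'
from h import *
go([*hp(0,-70,0)[:2],.297],np.radians(70))
E
```

```text
d_cm [-43.07  15.22  -0.12] rot [-0.08  0.09  0.1 ] target [ 0.5283 -0.2112  0.297 ]
```

>>> send_rows --delta_pos '[[-0.04, 0.014, -0.002], [-0.09, 0.032, -0.002], [-0.14, 0.049, -0.002], [-0.19, 0.067, -0.002], [-0.24, 0.085, -0.002], [-0.29, 0.102, -0.002], [-0.34, 0.12, -0.002], [-0.39, 0.138, -0.002], [-0.43, 0.152, -0.002], [-0.43, 0.152, -0.002]]' --rot '[[0, 0, 0], [0, 0, 0], [0, 0, 0], [0, 0, 0], [0, 0, 0], [0, 0, 0], [0, 0, 0], [0, 0, 0], [0, 0, 0], [0, 0, 0]]'

```text
time_s: 14.1
eef_pos: [0.5274, -0.2144, 0.2969]
eef_rot: [0.821, 0.571, -0.001, -0.0]
force: [0.7, 0.8, -1.2]
finger_gap: 0.0153
grip_force: 58.5
```

To row units: 7 cm / 100 = 0.07, 4 cm / 100 = 0.04.

>>> send_rows --delta_pos '[[0, 0, 0], [0, 0, 0.04], [0, 0, 0.07], [0, 0, 0.07], [0, 0, 0.07], [0, 0, 0.07]]' --rot '[[0, 0, 0], [0, 0, 0], [0, 0, 0], [0, 0, 0], [0, 0, 0], [0, 0, 0]]'

```text
time_s: 14.85
eef_pos: [0.5299, -0.2098, 0.2298]
eef_rot: [0.819, 0.574, 0.001, 0.001]
force: [-0.5, 0.5, -0.7]
finger_gap: 0.0153
grip_force: 58.5
```

```bash
python3 - <<'E'
from h import *
s=env.read_state();e=s["eef_pos"];print(e)
go([*hp(0,-70,0)[:2],e[2]],np.radians(70))
R=Ro.from_quat(s["eef_rot"])
for d in(.122,.09): print("pred",d,proj("scene",e+R.apply([0,0,d])).round(1))
o=np.clip(crop("scene",170,180,80,75,7).astype(float)*1.2,0,255).astype(np.uint8);cv2.imwrite("pics/j.png",o)
E
```

```text
[ 0.5299225  -0.20984926  0.22979805]
d_cm [-0.19 -0.11 -0.  ] rot [ 0.15 -0.    0.12] target [ 0.5283 -0.2112  0.2298]
pred 0.122 [209.5 228.9]
pred 0.09 [208.2 222. ]
```

View pics/j.png

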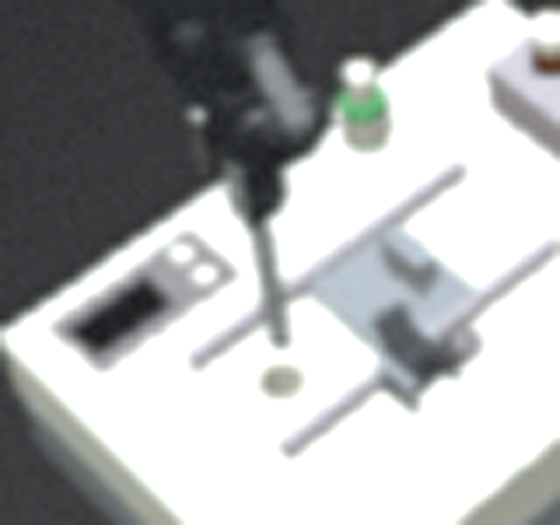

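The shaft hangs vertical: tip at scene (209.8,228.7), as predicted, just above the hole at (209.9,234.0). Now go down.

To row units: 4.4 cm / 100 = 0.044, 3.6 cm / 100 = 0.036.

>>> send_rows --delta_pos '[[-0.002, -0.001, 0], [-0.002, -0.001, 0.01], [-0.002, -0.001, 0.02], [-0.002, -0.001, 0.028], [-0.002, -0.001, 0.036], [-0.002, -0.001, 0.044], [-0.002, -0.001, 0.044], [-0.002, -0.001, 0.044]]' --rot '[[0, 0, 0], [0, 0, 0], [0, 0, 0], [0, 0, 0], [0, 0, 0], [0, 0, 0], [0, 0, 0], [0, 0, 0]]'

```text
time_s: 15.9
eef_pos: [0.5275, -0.2116, 0.1845]
eef_rot: [0.819, 0.574, 0.0, 0.0]
force: [0.1, -0.6, -0.4]
finger_gap: 0.0149
grip_force: 58.5
```

To row units: 0.8 cm / 100 = 0.008, 0.6 cm / 100 = 0.006.

>>> send_rows --delta_pos '[[0, 0, 0.003], [0, 0, 0.006], [0, 0, 0.008], [0, 0, 0.008], [0, 0, 0.008]]' --rot '[[0, 0, 0], [0, 0, 0], [0, 0, 0], [0, 0, 0], [0, 0, 0]]'

```text
time_s: 16.52
eef_pos: [0.5278, -0.2117, 0.1767]
eef_rot: [0.819, 0.574, 0.0, 0.0]
force: [1.0, -0.0, 5.5]
finger_gap: 0.015
grip_force: 59.3
```

To row units: 0.25 cm / 100 = 0.0025, 0.15 cm / 100 = 0.0015.

>>> send_rows --delta_pos '[[0, 0, 0.0015], [0, 0, 0.0025], [0, 0, 0.0025], [0, 0, 0.0025]]' --rot '[[0, 0, 0], [0, 0, 0], [0, 0, 0], [0, 0, 0]]'

```text
time_s: 17.02
eef_pos: [0.5281, -0.2117, 0.1757]
eef_rot: [0.819, 0.574, 0.0, 0.001]
force: [-2.9, 0.5, 17.5]
finger_gap: 0.0149
grip_force: 61.2
```

>>> send_rows --delta_pos '[[0, 0, 0], [0, 0, 0], [0, 0, 0], [0, 0, 0]]' --rot '[[0, 0, 0], [0, 0, 0], [0, 0, 0], [0, 0, 0]]'

```text
time_s: 17.52
eef_pos: [0.5281, -0.2117, 0.1757]
eef_rot: [0.819, 0.574, 0.0, 0.001]
force: [-2.5, 1.4, 18.4]
finger_gap: 0.0156
grip_force: 61.2
```

```bash
python3 -c "
from cell import env
s=env.read_state();print(s['force'],s['eef_pos'],s['grip_force']);print(env.finish_job())"
```

```text
[-2.51695499  1.37059426 18.42748163] [ 0.52810081 -0.21172166  0.17571002] 61.17126166820526
the job is handed in; nothing more can be done
None
```

I handed the job in at about 17.5 s, and the hand-in call gave no verdict: the lever is flipped over, the cover is fully open, and the gripped stylus is pressing the reset button against its stop at about 18 N.

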